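Thread the tall camera spacer ring onto the free storage post

TASK

Two little storage posts for camera spacer rings stand on the microscope table; one already carries a flat ring, the other is empty. Pick up the tall spacer ring from the table and thread it over the empty post, right down so that it rests flat on the post's seat, and let it go. Leave the flat ring on the table and the ring on the other post where they are.

Things in the scene. Friction and masses are not known exactly. Their poses are not given: they have to be found in the camera images.
- ring_tall_center (a point): centre (half-way up, on the bore axis) of the tall spacer ring: a loose aluminium tube, knurled, open at both ends, outside diameter 46 mm, bore 32 mm, height 36 mm, 0.06 to 0.11 kg, alike all round and either way up. It stands on the table, z its bore axis. A tall fixed microscope fills x > 0.48 m at y < -0.2 m to its right: draw the arm in before swinging past that.
- post_free_tip (a point): top of the empty storage post's pin, on its axis, 70 mm above the table; z up. The post is fixed: a round grey foot 76 mm across, 8 mm high, on it a round seat 40 mm across whose top is 50 mm below this point, and an upright steel pin 12 mm thick with a domed end. With the tall ring home, flat on the seat, its centre is 32 mm below this point and up to 10 mm off the axis.
- ring_flat_center (a point): centre of the flat spacer ring that lies on the table: same make, outside diameter 46 mm, bore 32 mm, only 12 mm high, centre 6 mm above the table. A bystander. A loose black spare eyepiece (36 mm across, 47 mm high, not listed) stands near it, and the tall ring, the flat ring and the eyepiece may be in each other's places.
- ring_used_center (a point): centre of another flat spacer ring (outside 46 mm, bore 32 mm, 12 mm high) that already lies on the seat of the other storage post, which is fixed and just like the empty one; its centre is 26 mm above the table and the pin sticks up through it to 70 mm. A bystander. The two posts stand at least 95 mm apart, axis to axis, and either may be the left one.
Things that resemble listed ones, but are neither listed nor needed, are in the scene too. What is shaped like the part that bears ring_tall_center but orange is not meant.

How it is judged:
By the outcome, as a careful person would: the job done as asked, in the order asked, and still so for the second after the job is handed in, with the robot touching nothing.
It also fails if it takes over 42 s, if anything falls off the work surface, if the arm or the gripper's body presses on something with over 40 N, if the wrist force passes 120 N, or if a joint passes its speed limit or range.

ROBOT

A 6-joint arm with a two-finger parallel gripper is mounted at the origin on a cart in front of the work surface, level with it; the furniture and walls round the work are solid. World frame = base frame: x ahead of the robot, y to its left, z up, the work surface at z = 0. Lengths are in mm, angles in rad, forces in N, time in s.
With the tool pointing down it reaches from about 350 to 975 mm from the base axis. Payload 7.1 kg.
Tool frame: the origin (TCP) lies on the front face of the gripper's body, between the roots of the fingers; the fingertips stand 80 mm ahead of it and the grasp point (between the pads) lies 61 mm ahead of it; z points along the fingers, y is the line along which they close (so a half turn about z gives the same grasp; the last joint's range is limited). The gripper opens to 88 mm and grips with 3 to 60 N. Pads are 20 mm wide; open, the fingers measure 115 mm over their backs; the gripper's body (75 mm by 178 mm) begins 61 mm behind the grasp point.
Start: joints at [-1.178, 0.423, 1.63, -0, 1.089, -0.019], TCP at [250.178, -572.727, 302.675] pointing down, gripper open.
Joint ranges: [-3, 3], [-0.9, 2.11], [0.09, 2.58], [-1.31, 4.45], [0.11, 2.69], [-2.54, 2.54]. Speed limits (rad/s): [2.39, 2.39, 3.01, 3.14, 3.14, 3.14].

INTERFACE

Orientations are given as a rotation vector (axis times angle).
In Python, from workcell import readout, vision, close_job gives the robot as it stands.
- The arm moves only by the tool servo_tool, never from a script. Its argument "plan" is a list that holds one entry, the list of rows, each a list of 7 numbers: the gripper command: -1 is fully open, 1 is shut, values between are in proportion, then the shift along the world's x, y, z in units of 40 mm (1.0 is 40 mm), then the turn, a rotation vector about the world's x, y, z in units of 5 degrees (1.0 is 5 degrees). A call has 1 to 5 rows; each row shifts and turns the commanded pose from where the row before left it; what a row does not reach is not made up. A row lasts 1/12 s, in which the tool goes at most 41.7 mm and 7.16 degrees, less where a joint would pass 70% of its speed; a pose out of reach is approached as far as the arm can. A call is refused whole if a number of a shift passes 1 or a number of a turn 1, either way. A call with a gripper value outside its range is refused whole. The fingers move at their own pace and stop on an object; the grip force is fixed at half the most. Time passes only in rows, so rows that do not move let the fingers close. It gives the time, the measured TCP pose, the force, the opening and the grip force at its end, in the units of the state.
- readout.get_obs(): the state, without advancing time (a new reading comes with each control period).
- vision.get_image(name): name is "side" or "top" or "wrist"; returns the picture (384x512x3 uint8, red, green, blue); there is no depth.
- vision.camera_params(name): a dict with "fx", "fy", "cx", "cy" (pixels), "rvec" (rotation vector, rad) and "tvec" (3), from world to camera coordinates, as OpenCV has them; the wrist camera has in their place "hand_eye" (4x4, takes a point from camera to tool coordinates, whose origin is the TCP and whose axes are the flange's). Camera axes: x right, y down, z forward; pixel columns grow to the right and rows downward; lengths in mm; the calibration is good to about 2 mm. The wrist camera is an equidistant fisheye: a pixel r from the principal point sees the ray r / f radians off the axis. A picture is of the moment at which its call begins: read the wrist's pose just before it. camera_params takes no time and is no camera call.
- close_job(): hands the job in; it is judged then, once.
The state is a dict: "t": time; "qpos": joint angles; "qvel": joint speeds; "joint_torque": joint torques, N m; "ee_pos": TCP position; "orientation": TCP orientation; "ft_force": force on the tool from outside, world axes, zero at the start; "moment": the same for the moment, N m; "width": finger opening in mm; "grasp_force": force on a finger pad.
Only numpy, scipy, OpenCV 4.12 (cv2) and the standard library are available. Lean on these libraries where they do the work, as an engineer would, in place of code of your own. Each camera call takes 0.05 s, during which the arm holds its last target. There are 200 camera calls.

## Working session

There is one attempt and no reset: what is moved stays moved. The work goes in short steps, Python scripts to look and compute and a tool call to move; the robot and the scene stay as the last step left them, time stands still between calls to the robot, and variables do not carry over. Pictures are saved under pics/ and viewed, at most 10 in all, crops included, and the job is handed in when it is done.

Besides the shell and the picture viewer there is one more tool, called after "Call:" in YAML: its name, and indented under it one key for each argument. servo_tool: Moves the arm, as the interface text tells. Its arguments: {"type":"object","properties":{"plan":{"type":"array"}},"required":["plan"]}

```bash
mkdir -p pics; cat > h.py <<'E'
import numpy as np,cv2
from workcell import readout,vision
def save(n,f):
    im=vision.get_image(n); cv2.imwrite('pics/'+f,im[:,:,::-1]); return im
def pix2plane(n,u,v,z):
    p=vision.camera_params(n);R=cv2.Rodrigues(np.array(p['rvec'],float))[0];t=np.array(p['tvec'],float)
    d=R.T@np.array([(u-p['cx'])/p['fx'],(v-p['cy'])/p['fy'],1]);c=-R.T@t
    return c+d*(z-c[2])/d[2]
def proj(n,P):
    p=vision.camera_params(n);R=cv2.Rodrigues(np.array(p['rvec'],float))[0]
    q=R@np.array(P,float)+np.array(p['tvec'],float);return np.array([p['fx']*q[0]/q[2]+p['cx'],p['fy']*q[1]/q[2]+p['cy']])
E
python3 - <<'E'
from h import *
a=save('top','t0.png');b=save('side','s0.png');
print(readout.get_obs())
for n in('top','side'):
    p=vision.camera_params(n);print(p); R=cv2.Rodrigues(np.array(p['rvec'],float))[0];print(-R.T@np.array(p['tvec']))
E
```

```text
{'t': 0.1, 'qpos': array([-1.17799634e+00,  4.23771067e-01,  1.63058896e+00,  1.81711079e-05,
        1.08857822e+00, -1.89807831e-02]), 'qvel': array([ 0.00040091, -0.0036859 , -0.00097722, -0.00070606,  0.00043392,
        0.0009367 ]), 'joint_torque': array([-1.23499349e-04, -5.45616925e+01, -2.74325591e+01,  6.44984655e-02,
        1.87912246e-02,  9.74904850e-07]), 'ee_pos': array([ 250.04447125, -572.39023235,  301.9848709 ]), 'orientation': array([-3.07394568e+00, -6.41979604e-01,  3.67772849e-04]), 'ft_force': array([ 0.41095325,  0.28503328, -0.59892279]), 'moment': array([-0.02863237,  0.01027803,  0.03519067]), 'grasp_force': 0.0, 'width': 87.55836028273247}
{'fx': 474.34463307546173, 'fy': 474.34463307546173, 'cx': 254.99350131498093, 'cy': 194.12394636286885, 'rvec': array([ 2.1639529 , -2.13426863,  0.10757855]), 'tvec': array([  73.64068337,  515.73108725, 1005.16181383])}
[ 389.69569473   58.21366874 1061.36714235]
{'fx': 378.5641678475742, 'fy': 378.5641678475742, 'cx': 256.8859196211303, 'cy': 194.24282352288574, 'rvec': array([ 2.10073651,  0.96450606, -0.45495834]), 'tvec': array([-401.49325896, -171.0091303 , 1166.67864686])}
[1025.01928568 -345.32075074  617.79370972]
```

View pics/t0.png

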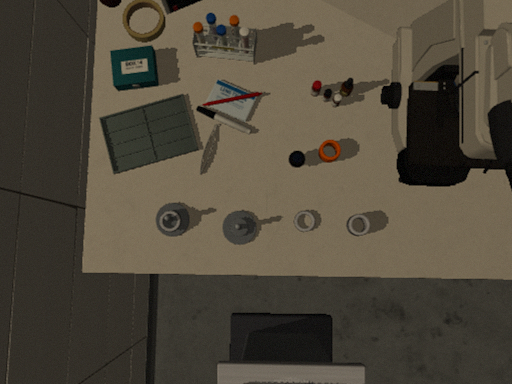

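View pics/s0.png

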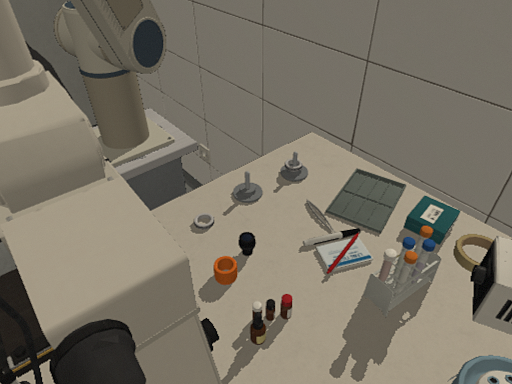

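```bash
python3 - <<'E'
from h import *
im=cv2.imread('pics/t0.png')[185:265,140:400]
cv2.imwrite('pics/c0.png',cv2.resize(im,None,fx=3,fy=3,interpolation=cv2.INTER_CUBIC))
for u,v,z in [(305,220,12),(358,225,36),(358,225,12),(238,226,70),(240,228,8),(173,219,8)]: print(u,v,z,pix2plane('top',u,v,z).round(1))
for P in [(404,-54,12)]: print(proj('side',P))
print(proj('side',pix2plane('top',358,225,18)),proj('side',pix2plane('top',305,220,6)))
E
```

```text
305 220 12 [460.9 -30.2  12. ]
358 225 36 [ 450.1 -142.    36. ]
358 225 12 [ 451.5 -146.7   12. ]
238 226 70 [442.5 114.4  70. ]
240 228 8 [441.4 113.4   8. ]
173 219 8 [459.4 263.4   8. ]
[180.93068517 210.74729288]
[155.85704503 238.53857957] [203.0737968 220.8512834]
```

View pics/c0.png

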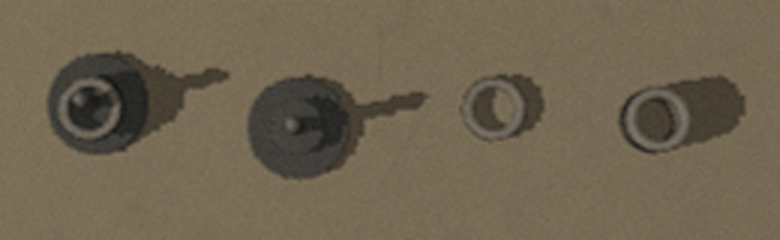

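Candidates in the top view: the tall ring at (359,224) has a long shadow and a visible wall. The flat ring is at (305,220) with a short shadow, the orange look-alike at (330,150), and the eyepiece at (297,158). The used post is at (173,219), and the empty post has its pin at (238,226). The choice is the ring at (359,224). I'll draw the arm in first, then swing.

Call:
servo_tool:
  plan:
    - [[-1,-0.375,0.86,0,0,0,1],[-1,-0.375,0.86,0,0,0,1],[-1,-0.375,0.86,0,0,0,1],[-1,-0.375,0.86,0,0,0,1],[-1,-0.375,0.86,0,0,0,1]]

```text
t: 0.52
ee_pos: [174.4, -398.8, 302.1]
orientation: [-2.86, -1.298, -0.0]
ft_force: [-0.9, -0.8, -0.7]
width: 87.7
grasp_force: 0.0
```

Call:
servo_tool:
  plan:
    - [[-1,-0.375,0.86,0,0,0,1],[-1,0.7,0.5,0,0,0,1],[-1,0.7,0.5,0,0,0,1],[-1,0.7,0.5,0,0,0,1],[-1,0.7,0.5,0,0,0,1]]

```text
t: 0.93
ee_pos: [272.8, -285.2, 302.9]
orientation: [2.512, 1.885, 0.0]
ft_force: [0.1, 0.3, -1.1]
width: 87.7
grasp_force: 0.0
```

Call:
servo_tool:
  plan:
    - [[-1,0.7,0.5,0,0,0,1],[-1,0.47,0.72,0,0,0,1],[-1,0.47,0.72,0,0,0,1],[-1,0.47,0.72,0,0,0,1],[-1,0.47,0.72,0,0,0,1]]

```text
t: 1.35
ee_pos: [375.9, -149.5, 302.6]
orientation: [-2.043, -2.386, 0.0]
ft_force: [-0.0, -1.5, -0.3]
width: 87.7
grasp_force: 0.0
```

Call:
servo_tool:
  plan:
    - [[-1,0.6,0,0,0,0,1],[-1,0,0,0,0,0,1],[-1,0,0,0,0,0,0],[-1,0,0,0,0,0,0]]

```text
t: 1.68
ee_pos: [399.0, -150.9, 302.3]
orientation: [-1.835, -2.548, 0.001]
ft_force: [-0.8, 0.7, 0.0]
width: 87.8
grasp_force: 0.0
```

```bash
cat >> h.py <<'E'
def wr():
    o=readout.get_obs();p=vision.camera_params('wrist');H=np.array(p['hand_eye'],float)
    T=np.eye(4);T[:3,:3]=cv2.Rodrigues(np.array(o['orientation']))[0];T[:3,3]=o['ee_pos']
    return p,T@H
def wray(p,M,u,v,z):
    f=p['fx'];d=np.array([u-p['cx'],v-p['cy']]);r=np.hypot(*d);th=r/f
    c=np.array([*(np.sin(th)*d/max(r,1e-9)),np.cos(th)]);w=M[:3,:3]@c;o=M[:3,3]
    return o+w*(z-o[2])/w[2]
def wproj(p,M,P):
    c=M[:3,:3].T@(np.array(P,float)-M[:3,3]);th=np.arctan2(np.hypot(c[0],c[1]),c[2]);k=th*p['fx']/np.hypot(c[0],c[1])
    return np.array([p['cx']+k*c[0],p['cy']+k*c[1]])
E
python3 - <<'E'
from h import *
p,M=wr();im=save('wrist','w0.png');print(p,M.round(2))
for P in [(450,-143,36),(450,-143,0),(461,-30,12),(442,114,70)]: print(P,wproj(p,M,P).round(1))
E
```

```text
{'fx': 297.3186396354542, 'fy': 297.3186396354542, 'cx': 252.64588263655705, 'cy': 193.91919703701518, 'hand_eye': array([[-1.78427458e-03, -9.66725610e-01, -2.55809325e-01,
         7.08196155e+01],
       [ 9.99998259e-01, -1.86444716e-03,  7.09018231e-05,
        -9.66826124e-02],
       [-5.45485579e-04, -2.55808754e-01,  9.66727254e-01,
        -8.28806612e+01],
       [ 0.00000000e+00,  0.00000000e+00,  0.00000000e+00,
         1.00000000e+00]])} [[ 9.5000e-01  3.0000e-01  8.0000e-02  3.7657e+02]
 [ 3.2000e-01 -9.2000e-01 -2.4000e-01 -8.3750e+01]
 [-0.0000e+00  2.6000e-01 -9.7000e-01  3.8525e+02]
 [ 0.0000e+00  0.0000e+00  0.0000e+00  1.0000e+00]]
(450, -143, 36) [294.8 183.7]
(450, -143, 0) [291.1 177.7]
(461, -30, 12) [329.6  99.9]
(442, 114, 70) [362.1 -18.6]
```

View pics/w0.png

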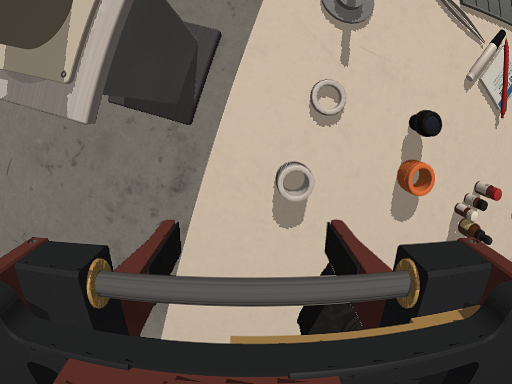

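The wrist view shows the tall ring at (294,182) with the flat ring at (328,97) and the orange one at (416,178). The tall ring is where the top view predicted, near (450,-142). Next I move over it and descend.

Call:
servo_tool:
  plan:
    - [[-1,0.64,0.11,0,0,0,0],[-1,0.64,0.11,0,0,0,0],[-1,0,0,-0.9,0,0,0],[-1,0,0,-0.9,0,0,0],[-1,0,0,-0.9,0,0,0]]

```text
t: 2.15
ee_pos: [450.5, -142.9, 194.0]
orientation: [1.837, 2.546, 0.001]
ft_force: [0.3, -0.9, -0.6]
width: 88.1
grasp_force: 0.0
```

Call:
servo_tool:
  plan:
    - [[-1,0,0,-0.5,0,0,0],[-1,0,0,0,0,0,0],[-1,0,0,0,0,0,0],[-1,0,0,0,0,0,0]]

```text
t: 2.48
ee_pos: [450.9, -142.9, 175.8]
orientation: [1.835, 2.548, 0.001]
ft_force: [0.0, -0.8, 0.8]
width: 88.3
grasp_force: 0.0
```

```bash
python3 - <<'E'
from h import *
p,M=wr();im=save('wrist','w1.png')
print(readout.get_obs()['ee_pos'])
for P in [(450,-142,36),(450,-142,0)]: print(P,wproj(p,M,P).round(1))
E
```

```text
[ 451.3047353  -142.93171263  176.21363303]
(450, -142, 36) [251.8 207. ]
(450, -142, 0) [251.9 195.1]
```

View pics/w1.png

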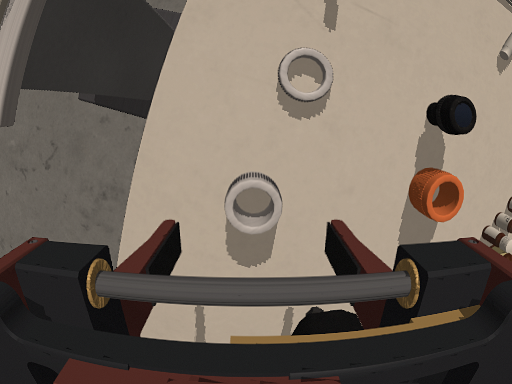

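The close view shows the knurled tall ring with its rim at (254,206) and its wall visible, centred between the fingers. The flat ring is at (305,75). I go down and grip.

Call:
servo_tool:
  plan:
    - [[-1,0,0,-0.8,0,0,0],[-1,0,0,-0.8,0,0,0],[-1,0,0,-0.68,0,0,0],[-1,0,0,0,0,0,0],[-1,0,0,0,0,0,0]]

```text
t: 2.95
ee_pos: [450.8, -142.5, 84.2]
orientation: [-1.834, -2.55, 0.0]
ft_force: [0.0, 0.0, 0.5]
width: 88.0
grasp_force: 0.0
```

Call:
servo_tool:
  plan:
    - [[1,0,0,0,0,0,0],[1,0,0,0,0,0,0],[1,0,0,0,0,0,0],[1,0,0,0,0,0,0],[1,0,0,0,0,0,0]]

```text
t: 3.37
ee_pos: [450.9, -142.4, 84.3]
orientation: [1.833, 2.55, 0.001]
ft_force: [0.9, 0.2, -0.3]
width: 58.1
grasp_force: 0.0
```

Call:
servo_tool:
  plan:
    - [[1,0,0,0,0,0,0],[1,0,0,0,0,0,0],[1,0,0,0,0,0,0],[1,0,0,0,0,0,0],[1,0,0,0,0,0,0]]

```text
t: 3.78
ee_pos: [450.7, -142.4, 83.8]
orientation: [1.833, 2.551, 0.0]
ft_force: [-0.8, -0.0, 7.0]
width: 46.2
grasp_force: 30.0
```

The ring is gripped at width 46.2 and force 30 N. I lift it and carry it to a hover over the post.

Call:
servo_tool:
  plan:
    - [[1,0,0,0.4,0,0,0],[1,0,0,0.8,0,0,0],[1,0,0,0.9,0,0,0],[1,0,0,0.9,0,0,0],[1,0,0,0.8,0,0,0]]

```text
t: 4.2
ee_pos: [450.2, -142.2, 237.1]
orientation: [-1.833, -2.551, 0.0]
ft_force: [0.5, -1.3, -1.3]
width: 46.2
grasp_force: 30.0
```

Call:
servo_tool:
  plan:
    - [[1,-0.02,0.64,0,0,0,0],[1,-0.02,0.64,0,0,0,0],[1,-0.02,0.64,0,0,0,0],[1,-0.02,0.64,0,0,0,0],[1,-0.02,0.64,0,0,0,0]]

```text
t: 4.62
ee_pos: [446.1, -13.3, 235.5]
orientation: [-1.834, -2.551, 0.0]
ft_force: [0.6, 0.7, -0.4]
width: 46.1
grasp_force: 30.0
```

Call:
servo_tool:
  plan:
    - [[1,-0.02,0.64,0,0,0,0],[1,-0.02,0.64,0,0,0,0],[1,-0.02,0.64,0,0,0,0],[1,-0.02,0.64,0,0,0,0],[1,-0.02,0.64,0,0,0,0]]

```text
t: 5.03
ee_pos: [442.1, 114.9, 235.3]
orientation: [-1.833, -2.551, 0.001]
ft_force: [-0.1, 0.0, -0.8]
width: 46.0
grasp_force: 30.0
```

Call:
servo_tool:
  plan:
    - [[1,0,0,0,0,0,0],[1,0,0,0,0,0,0],[1,0,0,0,0,0,0],[1,0,0,0,0,0,0]]

```text
t: 5.37
ee_pos: [442.4, 112.9, 235.3]
orientation: [-1.834, -2.55, 0.001]
ft_force: [-0.5, 0.0, -0.3]
width: 46.3
grasp_force: 30.0
```

```bash
python3 - <<'E'
from h import *
o=readout.get_obs();print(o['ee_pos'],o['width'])
p,M=wr();im=save('wrist','w2.png');s=save('side','s2.png')
for P in [(442,114,70),(442,114,20),(442,114,8)]: print(P,wproj(p,M,P).round(1),proj('side',P).round(1))
e=o['ee_pos']
for dz in(-48,-84): print(wproj(p,M,e+[0,0,dz]).round(1),proj('side',e+[0,0,dz]).round(1))
out=np.hstack([im[:,100:400],s[80:280,150:350].repeat(2,0).repeat(2,1)[:384]])
cv2.imwrite('pics/c2.png',out[:,:,::-1])
E
```

```text
[442.39410359 112.90540157 235.30768181] 46.258974095790336
(442, 114, 70) [252.8 198.3] [245.5 170.6]
(442, 114, 20) [252.8 185.2] [245.9 186.6]
(442, 114, 8) [252.8 182.7] [246.  190.3]
[253.  264.5] [243.9 128.4]
[252.9 236.3] [244.4 142.2]
```

View pics/c2.png

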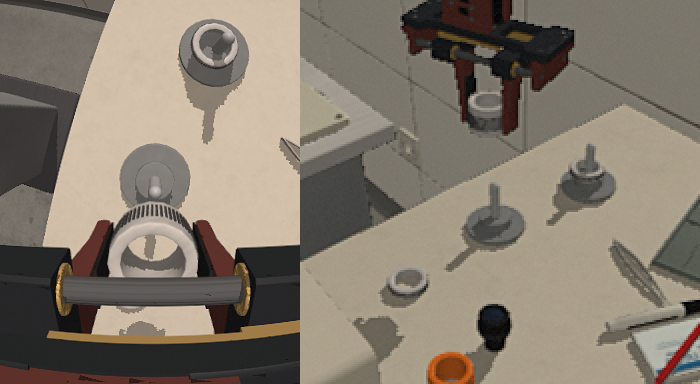

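The wrist half shows the ring in hand and the empty post beneath it, with the foot centre near crop (155,178) and the pin near (155,190). The side half shows the ring above the post and the pin tip at crop (494,185). I zoom in to refine the axis position.

```bash
python3 - <<'E'
from h import *
w=cv2.imread('pics/w2.png')[130:280,190:320];s=cv2.imread('pics/s2.png')[115:215,210:290]
a=cv2.resize(w,None,fx=3,fy=3,interpolation=cv2.INTER_CUBIC);b=cv2.resize(s,(360,450),interpolation=cv2.INTER_CUBIC)
cv2.imwrite('pics/c3.png',np.hstack([a,b]))
E
```

```text
(no output)
```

View pics/c3.png

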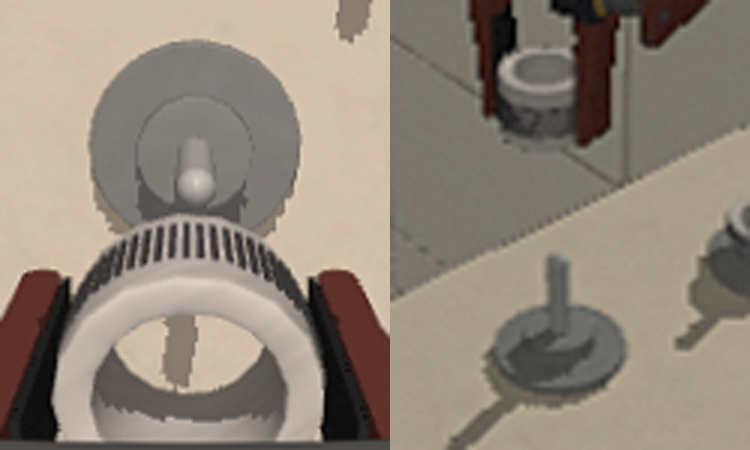

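```bash
python3 - <<'E'
from h import *
p,M=wr(); e=readout.get_obs()['ee_pos']; print(e)
f=lambda x,y:(190+(x+.5)/3-.5,130+(y+.5)/3-.5)
for n,x,y,z in [('tip',196,186,65),('foot',195,148,8),('seat',194,153,20)]: print(n,wray(p,M,*f(x,y),z).round(1))
a=np.linspace(0,2*np.pi,361);tx=np.array([np.cos(np.deg2rad(108.5)),np.sin(np.deg2rad(108.5)),0])
# foot check with projected circle extents
q=np.array([wproj(p,M,(442+38*np.cos(t),114+38*np.sin(t),8)) for t in a]);print('foot pred crop x',((q[:,0].min()-190)*3,(q[:,0].max()-190)*3),'top',(q[:,1].min()-130)*3)
for d in(-6,-3,0,3,6):
  for zc in(-48,):
    c=e+[0,0,zc]+d*tx
    q=np.array([wproj(p,M,c+[23*np.cos(t),23*np.sin(t),0]) for t in a]);b=np.array([wproj(p,M,c+[16*np.cos(t),16*np.sin(t),-0]) for t in a])
    print(d,((q[:,0].min()-190)*3).round(),((q[:,0].max()-190)*3).round(),'outer top',((q[:,1].min()-130)*3).round(),'bore top',((b[:,1].min()-130)*3).round())
E
```

```text
[442.55374272 112.79709428 235.41057968]
tip [442.5 118.9  65. ]
foot [442.8 118.3   8. ]
seat [442.2 118.9  20. ]
foot pred crop x (np.float64(81.72835377638), np.float64(294.03950289852736)) top 51.23844459802996
-6 53.0 325.0 outer top 309.0 bore top 349.0
-3 52.0 326.0 outer top 291.0 bore top 332.0
0 51.0 327.0 outer top 273.0 bore top 315.0
3 49.0 328.0 outer top 255.0 bore top 297.0
6 48.0 329.0 outer top 237.0 bore top 279.0
```

Wrist measurements put the post axis at about (442.5,118.5) and the top view at about y=115. The slack is 10 mm, so I use y=117.5. I shift and go down.

Call:
servo_tool:
  plan:
    - [[1,0,0.12,0,0,0,0],[1,0,0,-0.6,0,0,0],[1,0,0,-0.6,0,0,0],[1,0,0,-0.5,0,0,0],[1,0,0,-0.4,0,0,0]]

```text
t: 5.88
ee_pos: [442.3, 118.2, 150.2]
orientation: [-1.834, -2.55, 0.001]
ft_force: [-0.5, 0.5, -0.5]
width: 45.9
grasp_force: 30.0
```

Call:
servo_tool:
  plan:
    - [[1,0,0,-0.3,0,0,0],[1,0,0,-0.3,0,0,0],[1,0,0,-0.2,0,0,0],[1,0,0,0,0,0,0]]

```text
t: 6.22
ee_pos: [442.0, 118.2, 118.2]
orientation: [-1.833, -2.549, 0.003]
ft_force: [-0.8, -1.1, -0.6]
width: 46.0
grasp_force: 30.0
```

```bash
python3 - <<'E'
from h import *
o=readout.get_obs();print(o['ee_pos'],o['ft_force'])
w=save('wrist','w4.png')[150:350,150:350];s=save('side','s4.png')[130:205,210:285]
cv2.imwrite('pics/c4.png',np.hstack([cv2.resize(w,(400,400)),cv2.resize(s,(400,400),interpolation=cv2.INTER_CUBIC)])[:,:,::-1])
E
```

```text
[441.98417229 118.16144333 118.21135867] [-0.81326529 -1.12807015 -0.59209326]
```

View pics/c4.png

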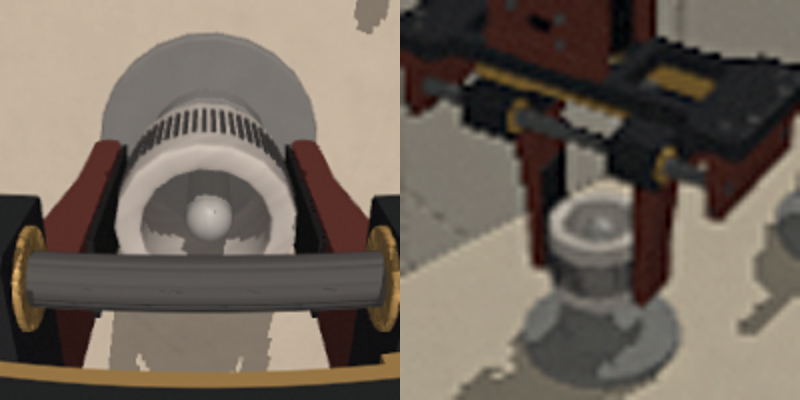

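The pin's dome shows inside the bore, at left crop (210,215) and slightly right of the centre at (206,~220). The ring is threaded with about 14 mm left to go. I lower it gently to contact.

Call:
servo_tool:
  plan:
    - [[1,0,0,-0.15,0,0,0],[1,0,0,-0.12,0,0,0],[1,0,0,0,0,0,0],[1,0,0,0,0,0,0]]

```text
t: 6.65
ee_pos: [442.5, 118.5, 108.6]
orientation: [-1.833, -2.551, 0.0]
ft_force: [0.4, 0.4, -0.7]
width: 46.4
grasp_force: 30.0
```

Call:
servo_tool:
  plan:
    - [[1,0,0,-0.03,0,0,0],[1,0,0,-0.03,0,0,0],[1,0,0,0,0,0,0],[1,0,0,0,0,0,0]]

```text
t: 6.98
ee_pos: [442.6, 118.5, 106.3]
orientation: [1.833, 2.551, 0.0]
ft_force: [-0.2, -0.2, -0.8]
width: 46.3
grasp_force: 30.0
```

Call:
servo_tool:
  plan:
    - [[1,0,0,-0.03,0,0,0],[1,0,0,0,0,0,0],[1,0,0,0,0,0,0]]

```text
t: 7.23
ee_pos: [442.5, 118.5, 105.0]
orientation: [-1.833, -2.551, 0.0]
ft_force: [-0.1, 1.1, -0.9]
width: 46.3
grasp_force: 30.0
```

Call:
servo_tool:
  plan:
    - [[1,0,0,-0.03,0,0,0],[1,0,0,0,0,0,0],[1,0,0,0,0,0,0]]

```text
t: 7.48
ee_pos: [442.6, 118.5, 103.8]
orientation: [-1.833, -2.551, 0.0]
ft_force: [0.0, 0.7, -1.0]
width: 46.3
grasp_force: 30.0
```

Call:
servo_tool:
  plan:
    - [[1,0,0,-0.02,0,0,0],[1,0,0,0,0,0,0],[1,0,0,0,0,0,0]]

```text
t: 7.73
ee_pos: [442.6, 118.5, 103.7]
orientation: [1.833, 2.551, 0.0]
ft_force: [-2.0, -0.1, 11.2]
width: 46.0
grasp_force: 30.0
```

Call:
servo_tool:
  plan:
    - [[1,0,0,-0.02,0,0,0],[1,0,0,0,0,0,0],[1,0,0,0,0,0,0]]

```text
t: 7.98
ee_pos: [442.6, 118.5, 103.6]
orientation: [1.833, 2.551, 0.0]
ft_force: [-4.9, -2.5, 23.4]
width: 46.2
grasp_force: 30.0
```

Contact is at z=103.7, as expected for the seat. I ease up about 1 mm and release.

Call:
servo_tool:
  plan:
    - [[1,0,0,0.035,0,0,0],[1,0,0,0,0,0,0],[-0.5,0,0,0,0,0,0],[-1,0,0,0,0,0,0],[-1,0,0,0,0,0,0]]

```text
t: 8.4
ee_pos: [442.5, 118.5, 103.5]
orientation: [-1.833, -2.551, 0.0]
ft_force: [0.2, -0.2, 0.0]
width: 62.8
grasp_force: 0.0
```

Call:
servo_tool:
  plan:
    - [[-1,0,0,0,0,0,0],[-1,0,0,0,0,0,0],[-1,0,0,0,0,0,0],[-1,0,0,0,0,0,0],[-1,0,0,0,0,0,0]]

```text
t: 8.82
ee_pos: [442.6, 118.5, 103.6]
orientation: [-1.833, -2.551, 0.0]
ft_force: [-0.5, 0.0, -0.0]
width: 87.9
grasp_force: 0.0
```

Call:
servo_tool:
  plan:
    - [[-1,0,0,0,0,0,0],[-1,0,0,0.3,0,0,0],[-1,0,0,0.8,0,0,0],[-1,0,0,0.9,0,0,0],[-1,0,0,0.9,0,0,0]]

```text
t: 9.23
ee_pos: [441.9, 118.3, 220.5]
orientation: [-1.833, -2.55, 0.003]
ft_force: [1.0, 0.5, 0.1]
width: 88.0
grasp_force: 0.0
```

Call:
servo_tool:
  plan:
    - [[-1,0,0,0.5,0,0,0],[-1,0,0,0,0,0,0],[-1,0,0,0,0,0,0]]

```text
t: 9.48
ee_pos: [443.0, 118.6, 240.6]
orientation: [1.832, 2.55, 0.003]
ft_force: [0.4, 0.3, -0.3]
width: 88.2
grasp_force: 0.0
```

```bash
python3 - <<'E'
from h import *
w=save('wrist','w5.png')[:300,100:400];s=save('side','s5.png')[130:250,190:310]
cv2.imwrite('pics/c5.png',np.hstack([cv2.resize(w,(400,400)),cv2.resize(s,(400,400),interpolation=cv2.INTER_CUBIC)])[:,:,::-1])
E
```

```text
(no output)
```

View pics/c5.png

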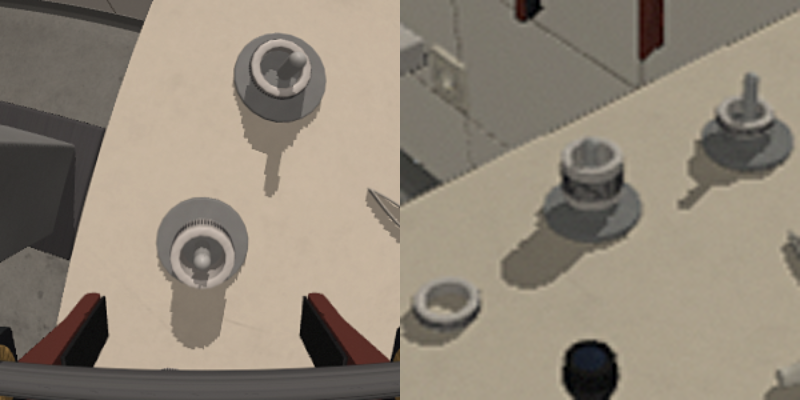

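The tall ring sits upright on the seat, at (202,257) in the wrist half and (592,172) in the side half, with the pin centred in its bore. The used ring and the flat ring are undisturbed.

```bash
python3 -c "
from workcell import close_job
print(close_job())"
```

```text
the job is handed in; nothing more can be done
None
```

The tall ring is threaded over the empty post, resting on its seat and released; the flat ring and the ring on the other post were not touched, and the job was handed in at about 9.6 s.

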